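# Season the breakfast egg: hold the tall mill over it

### The arm

A 6-joint arm with a two-finger parallel gripper is mounted at the origin on the work surface. World frame = base frame: x ahead of the robot, y to its left, z up, the work surface at z = 0. Lengths are in m, angles in degrees, forces in N, time in s.
With the tool pointing down it reaches from about 0.425 to 0.925 m from the base axis. Payload 12.5 kg.
Tool frame: the origin (TCP) lies on the centre line of the jaws, within the pads' length; the fingertips stand 17 mm ahead of it and the grasp point (between the pads) lies 2 mm behind it (robot.finger_overhang is the distance from the TCP to the fingertips, in m); z points along the fingers, y is the line along which they close (so a half turn about z gives the same grasp; the last joint's range is limited). The gripper opens to 85 mm and grips with 20 to 120 N. Pads are 22 mm wide; open, the fingers measure 114 mm over their backs; the gripper's body (76 mm by 85 mm) begins 54 mm behind the grasp point. The pads swing forward as they close: fully open they stand 13 mm farther back than shut.
Start: joints at [64.538, 28.126, 89.318, -0, 62.55, -6.05], TCP at [0.208, 0.589, 0.248] pointing down, gripper open.
Joint ranges: [-177.58, 177.58], [-47.91, 125.51], [2.72, 160], [-65.01, 245.01], [3.68, 167.84], [-153.87, 153.87]. Speed limits (degrees/s): [127.2, 127.2, 159.86, 180, 180, 180].

### API

Orientations are given as a 3x3 rotation matrix whose columns are the frame's x, y, z axes.
In Python, from bench import robot gives the robot as it stands.
- The arm moves only by the tool drive_tool, never from a script. Its argument "plan" is a list of rows, each a list of 2 entries, a list of its own where there are three numbers: the shift along the tool's x, y, z normalised to -1 to 1, where 1 is 0.1 m, then the turn, a rotation vector about the tool's x, y, z normalised to -1 to 1, where 1 is 180 degrees. In form: [[[tx, ty, tz], [wx, wy, wz]], ...]. A call has 1 to 20 rows; each row shifts and turns the commanded pose from where the row before left it, along the tool's axes as they then stand; what a row does not reach is not made up. A row lasts 1/12 s, in which the tool goes at most 41.7 mm and 7.16 degrees, less where a joint would pass 70% of its speed; a pose out of reach is approached as far as the arm can. A call with a number of a shift or a turn outside -1 to 1 is refused whole. A call with a gripper value outside its range is refused whole. "claw" is the opening, from 0 (shut) to 1 (fully open), set as the call begins (left out, the last holds). The fingers move at their own pace and stop on an object; "grip_force" is the grip in N (left out, the last holds). Time passes only in rows, so rows that do not move let the fingers close. It gives the time, the measured TCP pose, the force, the opening and the grip force at its end, in the units of the state.
- robot.read_state(): the state, without advancing time (a new reading comes with each control period).
- robot.camera(name): name is "scene" or "top"; returns (picture, depth): 400x640x3 uint8, blue, green, red; 400x640 float32, m along the optical axis (not along the pixel's ray), 0 where there is no reading.
- robot.calibration(name): a dict with "K" (3x3 intrinsics, pixels), "xyz" and "attitude" of the camera in the world. Camera axes: x right, y down, z forward; pixel columns grow to the right and rows downward; lengths in m; the calibration is good to about 2 mm. A picture is of the moment at which its call begins. calibration takes no time and is no camera call.
- robot.close_job(): hands the job in; it is judged then, once.
Trained networks look in the newest picture that a camera, given by its name, has taken for a name from the list of things; names that differ only in an ending like _2 or _b are one class to them, and where a whole thing is asked for, a point or a joint stands for the part that bears it (a point fixed in the world has none). Each returns a list of dicts, best first, with "p" (0 to 1); they miss things now and then, are a little off and sometimes report something else, mostly with a low value. They report only what shows in the picture. A call takes as long as a camera call. They do not tell look-alikes from the thing itself.
- robot.search_frame(camera, name): "point" ([column, row] in pixels, amid what is visible of it).
- robot.cut_out(camera, name): "pixels" (400x640 bool, what is visible of it) and "point" ([column, row] in pixels, amid what is visible of it).
The state is a dict: "time_s": time; "joints": joint angles; "joint_velocities": joint speeds; "joint_torque": joint torques, N m; "tcp_pos": TCP position; "ee_rot": TCP orientation; "ft_force": force on the tool from outside, world axes, zero at the start; "wrist_torque": the same for the moment, N m; "width": opening from 0.0 (shut) to 1.0 (fully open); "grip_force": force on a finger pad.
Only numpy, scipy, OpenCV 4.12 (cv2) and the standard library are available. Lean on these libraries where they do the work, as an engineer would, in place of code of your own. Each camera call takes 0.05 s, during which the arm holds its last target. There are 200 camera calls.

### The job

Stand the egg in its cup in the middle of the little marble serving stand and let go of it, then take the taller of the two copper mills from the tray and hold it over the egg ready to grind: foot downwards about 5 cm straight above the top of the egg, the mill leaning about 30 degrees from upright (to whichever side suits you), touching neither egg nor stand. Finish while still holding the mill there; do not knock the egg over and leave the other things where they are.

Things in the scene. Friction and masses are not known exactly. Their poses are not given: they have to be found in the camera images.
- egg_cup: White ceramic egg cup with a brown boiled egg fixed in it, one rigid round piece about 0.13 kg. Origin: centre of the underside of its foot; z up its axis. Foot 44 mm diameter, 5 mm thick; stem 22 mm diameter; cup with straight vertical sides, 48 mm diameter, from 22 to 46 mm above the origin (grip here); the egg (41 mm diameter) rises from it to 72 mm. Starts upright on the counter.
- egg_top (a point): The very top of the egg, on the axis, 72 mm above the egg cup's origin.
- stand: White marble pedestal stand, fixed to the counter, round, 70 mm high, foot 96 mm and flat top 70 mm in diameter, thin stem between. Origin: centre of its underside, on the counter; z up.
- stand_top (a point): Centre of the stand's flat top, 70 mm above its origin.
- tall_mill: The taller copper mill, round, 150 mm high, about 0.2 kg (it varies), standing upright on the tray. Origin: centre of its foot's underside; z up its axis to the head. Foot 50 mm diameter up to 26 mm; straight waist 36 mm diameter from 44 to 108 mm above the origin (grip here); head 42 mm diameter from 116 to 136 mm, narrowing to its top at 150 mm.
- short_mill: The shorter copper mill, round, of the same style, 95 mm high, up to 50 mm diameter, also upright on the tray; leave alone. Origin: centre of its underside. It stands about 100 mm from the tall mill, centre to centre.
- salt_bowl: Small open marble bowl on the tray, 64 mm diameter, 32 mm high; leave alone. Origin: centre of its underside. About 100 mm from each mill, centre to centre.
- tray: Round dark wooden tray fixed to the counter, 248 mm diameter, floor 8 mm above the counter, rim 16 mm high. Origin: centre of its underside. The three things on it swap places.
- oil_bottle: Dark green glass oil bottle with a steel pourer, 64 mm diameter, about 293 mm high, to the robot's right of the work; leave alone. Origin: centre of its underside.
- candle_jar: Black round candle jar with lid, 69 mm diameter, 82 mm high, beyond the tray; leave alone. Origin: centre of its underside.
Mind the look-alikes: they are no part of the job. What is shaped like the egg_cup but turquoise is not meant.

How it is judged (in metres and radians):
On the way, in this order (a step that is already met when the one before it is completed fails the run):
1. the egg cup stands upright in the middle of the stand, let go (horizontal distance between egg_cup and stand_top below 0.013 m and z of egg_cup in the frame of stand_top between -0.004 and 0.005 m and angle between egg_cup's own z axis and vertical below 0.08 rad and linear speed of egg_cup below 0.02 m/s and contact force between egg_cup and the fingers below 0.05 N and contact force between egg_cup and stand above 0.3 N), for 0.3 s.
2. the tall mill is lifted clear of the tray in the fingers (contact force between tall_mill and the fingers above 1 N and contact force between tall_mill and tray below 0.05 N and height (world z) of tall_mill above 0.045 m), for 0.2 s.
At the end, for the whole second after the job is handed in: Egg cup released, upright on the stand, within 13 mm of its middle. Tall mill held still by the fingers alone: centre of its foot within 25 mm sideways of the egg's top and 30 to 70 mm above it, leaning 20 to 40 degrees from upright, foot downwards. The program finishes holding it (all of step 1 and contact force between tall_mill and the fingers above 1 N and contact force between tall_mill and tray below 0.05 N and contact force between tall_mill and egg_cup below 0.05 N and contact force between tall_mill and stand below 0.05 N and horizontal distance between tall_mill and egg_top below 0.025 m and z of tall_mill in the frame of egg_top between 0.03 and 0.07 m and angle between tall_mill's own z axis and vertical between 0.35 and 0.7 rad and linear speed of tall_mill below 0.02 m/s); the arm keeps its last pose, push and grip.
It fails at once if the egg cup is tipped over (angle between egg_cup's own z axis and vertical above 0.5 rad).
It fails at once if the mill strikes the egg or its cup (contact force between tall_mill and egg_cup above 1 N).
It fails at once if the short mill, salt bowl, oil bottle or candle jar is shifted by more than 25 mm (distance of any of short_mill, salt_bowl, oil_bottle, candle_jar from where it was at the start of the episode above 0.025 m).
It also fails if it takes over 58 s, if anything falls off the work surface, if the arm or the gripper's body presses on something with over 40 N, if the wrist force passes 120 N, or if a joint passes its speed limit or range.

## Working session

There is one attempt and no reset: what is moved stays moved. The work goes in short steps, Python scripts to look and compute and a tool call to move; the robot and the scene stay as the last step left them, time stands still between calls to the robot, and variables do not carry over. Pictures are saved under pics/ and viewed, at most 10 in all, crops included, and the job is handed in when it is done.

Besides the shell and the picture viewer there is one more tool, called after "Call:" by a JSON object that holds its "fn" and its "kwargs", one argument or row to a line. drive_tool: Moves the arm, as the interface text tells. Scaled input: -1 to 1 covers 0.1 m each way for a shift and 180 degrees each way for a turn. Its arguments: {"type":"object","properties":{"plan":{"type":"array","items":{"type":"array"}},"claw":{"type":"number"},"grip_force":{"type":"number"}},"required":["plan"]}

```bash
ls; mkdir -p pics; python3 - <<'E'
from bench import robot
import cv2,numpy as np
s=robot.read_state(); print(s)
print(robot.finger_overhang)
ims=[]
for c in("scene","top"):
    p,d=robot.camera(c); cv2.imwrite(f"pics/{c}0.png",p); np.save(f"pics/{c}0.npy",d); k=robot.calibration(c); print(c,k)
    for n in ["egg_cup","stand","tall_mill","short_mill","salt_bowl","tray","oil_bottle","candle_jar"]:
        print(n,[(np.round(r["point"]).tolist(),round(r["p"],2)) for r in robot.search_frame(c,n)])
E
```

```text
pics
{'time_s': 0.0, 'joints': array([ 6.45378804e+01,  2.81665526e+01,  8.93512275e+01, -1.54469642e-04,
        6.25486872e+01, -6.04953055e+00]), 'joint_velocities': array([ 0.01088971,  0.00615394, -0.05754684,  0.07760767, -0.17243505,
        0.09335697]), 'joint_torque': array([ 3.34269153e-04, -6.18466258e+01, -2.61589873e+01, -1.38834949e-05,
        4.06769133e-03,  1.62758187e-05]), 'tcp_pos': array([0.20760878, 0.58928752, 0.24769502]), 'ee_rot': array([[-9.43150037e-01,  3.32366908e-01, -4.96571285e-04],
       [ 3.32367258e-01,  9.43149462e-01, -1.04842209e-03],
       [ 1.19880132e-04, -1.15386337e-03, -9.99999327e-01]]), 'ft_force': array([ 0.09392226,  0.4716989 , -0.66900989]), 'wrist_torque': array([0.00976577, 0.00888809, 0.03069105]), 'grip_force': 0.0, 'width': 0.9973525526241174}
0.017
scene {'K': array([[419.46898804,   0.        , 322.25797014],
       [  0.        , 419.46898804, 199.53235094],
       [  0.        ,   0.        ,   1.        ]]), 'xyz': array([1.50034678, 0.10941645, 0.98885721]), 'attitude': array([[-0.19843893,  0.67727544, -0.70846311],
 
[... 617 characters left out ...]
      ]]), 'xyz': array([ 0.29610717, -0.07030248,  1.41670267]), 'attitude': array([[-2.76943682e-02, -9.78807580e-01,  2.02900823e-01],
       [-9.99616419e-01,  2.71564669e-02, -5.43511612e-03],
       [-1.90136646e-04, -2.02973517e-01, -9.79184209e-01]])}
egg_cup [([320.0, 169.0], 0.74), ([315.0, 198.0], 0.65), ([385.0, 236.0], 0.6), ([317.0, 225.0], 0.55), ([342.0, 195.0], 0.45)]
stand [([385.0, 236.0], 0.72)]
tall_mill [([246.0, 231.0], 0.61)]
short_mill []
salt_bowl [([221.0, 218.0], 0.68)]
tray [([237.0, 221.0], 0.89), ([386.0, 242.0], 0.64)]
oil_bottle [([456.0, 189.0], 0.56), ([247.0, 202.0], 0.39)]
candle_jar [([245.0, 202.0], 0.74), ([180.0, 176.0], 0.62), ([236.0, 221.0], 0.25)]
```

```bash
python3 - <<'E'
import cv2,numpy as np
a=cv2.imread("pics/scene0.png")[110:310,150:510];b=cv2.imread("pics/top0.png")[130:290,150:490]
cv2.imwrite("pics/s1.png",cv2.resize(a,None,fx=2.2,fy=2.2,interpolation=3));cv2.imwrite("pics/t1.png",cv2.resize(b,None,fx=2.3,fy=2.3,interpolation=3))
E
```

```text
(no output)
```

View pics/s1.png

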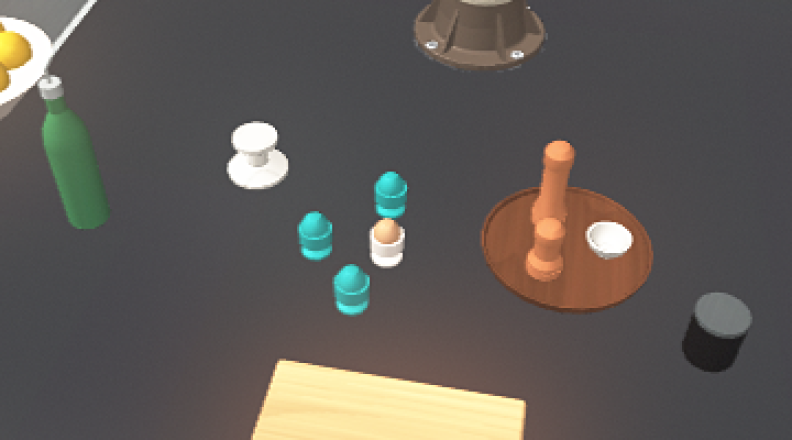

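View pics/t1.png

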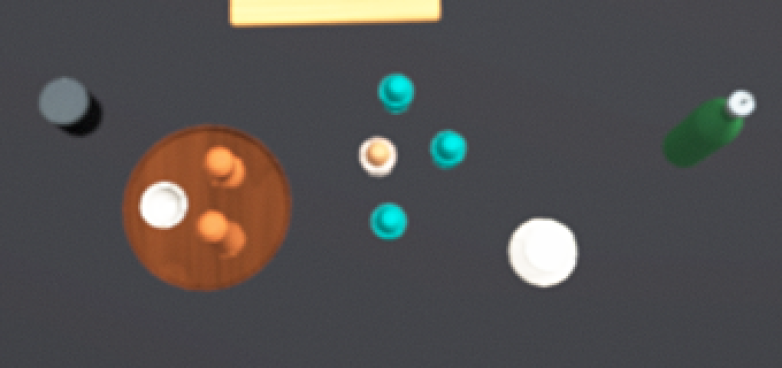

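The scene view (left) shows the white egg cup at about (326,220) with three turquoise look-alikes around it. The stand is at (266,178), the tall mill at (402,191), the short mill at (397,224) and the bowl at (427,219). In the top view the egg cup is at (314,197), the stand at (386,239) and the tall mill's head at (242,228).

```bash
cat > m.py <<'E'
import cv2,numpy as np
from scipy.optimize import least_squares
from bench import robot
def cloud(c,d):
    k=robot.calibration(c);K=k["K"];v,u=np.mgrid[:400,:640]
    P=np.stack([(u-K[0,2])/K[0,0]*d,(v-K[1,2])/K[1,1]*d,d],-1)
    P=P@k["attitude"].T+k["xyz"]; P[d==0]=np.nan; return P
def fit(pts,r):
    f=lambda q:np.hypot(pts[:,0]-q[0],pts[:,1]-q[1])-r
    s=least_squares(f,pts[:,:2].mean(0),loss="soft_l1",f_scale=.002); return s.x,np.sqrt(np.mean(s.fun**2))
E
python3 - <<'E'
from m import *
C={c:cloud(c,np.load(f"pics/{c}0.npy")) for c in("scene","top")}
g={"egg":dict(scene=(326,220),top=(314,197)),"stand":dict(scene=(266,173),top=(386,239)),"tall":dict(scene=(402,190),top=(242,228)),"short":dict(scene=(397,224),top=(246,202)),"bowl":dict(scene=(427,219),top=(221,219)),"oil":dict(scene=(183,180),top=(456,189)),"candle":dict(scene=(477,262),top=(178,174))}
R=dict(egg=.04,stand=.06,tall=.045,short=.045,bowl=.04,oil=.05,candle=.05)
for n in g:
  for c in C:
    P=C[c];u,v=g[n][c]; c0=np.nanmedian(P[v-2:v+3,u-2:u+3].reshape(-1,3),0)
    m=(np.hypot(P[...,0]-c0[0],P[...,1]-c0[1])<R[n])&(P[...,2]>.02)
    q=P[m]; print(n,c,c0.round(3),len(q),"zmax",np.round(np.percentile(q[:,2],[50,98,100]),3))
    def band(lo,hi,r):
        b=q[(q[:,2]>lo)&(q[:,2]<hi)]
        if len(b)>5: x,e=fit(b,r); print("   band",lo,hi,len(b),x.round(4),"rms",e.round(4))
    if n=="egg": band(.022,.044,.024)
    if n=="stand":
        b=q[q[:,2]>.06]; print("  top centroid",b.mean(0).round(4),np.ptp(b,0).round(3), ((b.max(0)+b.min(0))/2).round(4))
    if n=="tall": band(.055,.115,.018); band(.125,.142,.021)
    if n=="short": print("  ",q.mean(0).round(3))
k=C["scene"]; print("counter z", [np.nanmedian(C[c][150:170,330:350,2]) .round(4) for c in C])
for c in C:
    P=C[c]
    u,v=g["tall"][c]; 
E
```

```text
egg scene [ 0.623 -0.054  0.048] 224 zmax [0.05  0.07  0.073]
   band 0.022 0.044 76 [ 0.6032 -0.0596] rms 0.0017
egg top [ 0.597 -0.062  0.068] 174 zmax [0.055 0.074 0.077]
   band 0.022 0.044 30 [ 0.6039 -0.0597] rms 0.0009
stand scene [ 0.468 -0.293  0.069] 296 zmax [0.068 0.073 0.074]
  top centroid [ 0.4654 -0.2949  0.0682] [0.07  0.069 0.014] [ 0.462  -0.2968  0.0671]
stand top [ 0.453 -0.29   0.069] 372 zmax [0.069 0.075 0.078]
  top centroid [ 0.4585 -0.2962  0.0689] [0.066 0.069 0.018] [ 0.4591 -0.2965  0.0694]
tall scene [0.508 0.163 0.111] 454 zmax [0.097 0.156 0.16 ]
   band 0.055 0.115 160 [0.4901 0.1648] rms 0.0016
   band 0.125 0.142 59 [0.4903 0.1648] rms 0.0017
tall top [0.488 0.158 0.154] 281 zmax [0.14  0.156 0.158]
   band 0.055 0.115 37 [0.4897 0.1643] rms 0.0004
   band 0.125 0.142 28 [0.4898 0.1648] rms 0.0009
short scene [0.607 0.161 0.058] 347 zmax [0.065 0.102 0.105]
   [0.603 0.164 0.064]
short top [0.581 0.156 0.095] 222 zmax [0.089 0.103 0.106]
   [0.584 0.161 0.072]
bowl scene [0.525 0.256 0.017] 157 zmax [0.031 0.042 0.043]
bowl top [0.543 0.256 0.012] 175 zmax [0.032 0.043 0.046]
oil scene [ 0.637 -0.498  0.145] 1151 zmax [0.139 0.26  0.292]
oil top [ 0.589 -0.5    0.163] 691 zmax [0.168 0.253 0.296]
candle scene [0.721 0.385 0.074] 646 zmax [0.074 0.084 0.086]
candle top [0.685 0.383 0.081] 456 zmax [0.079 0.085 0.089]
counter z [np.float64(-0.001), np.float64(-0.0013)]
```

```bash
cat >> m.py <<'E'
def go(p,R=None):
    """tool-frame shift (mm) and turn (deg rotvec) from the measured pose"""
    from scipy.spatial.transform import Rotation as Ro
    s=robot.read_state();A=s["ee_rot"];d=A.T@(np.array(p)-s["tcp_pos"])
    w=np.zeros(3) if R is None else Ro.from_matrix(A.T@R).as_rotvec(degrees=True)
    print("t",s["time_s"],"shift mm",(d*1000).round(1),"turn",w.round(2)); return d,w
E
python3 - <<'E'
from m import *
C={c:cloud(c,np.load(f"pics/{c}0.npy")) for c in("scene","top")}
for uv in((294,217),(327,198),(310,242)):
    u,v=uv;P=C["scene"];c0=np.nanmedian(P[v-1:v+2,u-1:u+2].reshape(-1,3),0)
    q=P[(np.hypot(P[...,0]-c0[0],P[...,1]-c0[1])<.04)&(P[...,2]>.022)&(P[...,2]<.044)];print(uv,fit(q,.024)[0].round(3))
for c in C:
    P=C[c];q=P[(np.hypot(P[...,0]-.46,P[...,1]+.2965)<.045)&(abs(P[...,2]-.069)<.003)]
    (x,r),a,_=0,0,0 if False else (None,None),None,None
E
python3 - <<'E'
from m import *
for c in("scene","top"):
    P=cloud(c,np.load(f"pics/{c}0.npy"))
    m=(np.hypot(P[...,0]-.46,P[...,1]+.2965)<.05)&(abs(P[...,2]-.069)<.006)
    q=P[m].astype(np.float32); (x,r)=cv2.minEnclosingCircle(q[:,:2].copy()); 
    # image-based: ellipse centre of top mask onto plane z=.07
    cs,_=cv2.findContours(m.astype(np.uint8),0,1); e=cv2.fitEllipse(max(cs,key=len))[0]
    k=robot.calibration(c); ray=k["attitude"]@np.linalg.inv(k["K"])@np.array([*e,1]); w=k["xyz"]+ray*(.07-k["xyz"][2])/ray[2]
    print(c,"mean",q.mean(0),"circ",x,r,"ellipse",e,w.round(4))
go([.6035,-.0597,.2])
E
```

```text
(294, 217) [ 0.611 -0.163]
(327, 198) [ 0.506 -0.073]
(310, 242) [ 0.7   -0.089]
scene mean [ 0.46422076 -0.2951777   0.06860858] circ (0.46198830008506775, -0.29628291726112366) 0.03714809939265251 ellipse (265.693359375, 172.27894592285156) [ 0.4659 -0.2944  0.07  ]
top mean [ 0.45875773 -0.29625335  0.06890938] circ (0.4593266248703003, -0.2970690131187439) 0.03523518517613411 ellipse (387.7931823730469, 237.00930786132812) [ 0.4587 -0.2962  0.07  ]
t 0.9 shift mm [-589.1 -480.8   48.3] turn [0. 0. 0.]Traceback (most recent call last):
  File "<stdin>", line 8, in <module>
ValueError: too many values to unpack (expected 3)
```

Call:
{"fn": "drive_tool", "kwargs": {
  "plan": [
    [[-0.1, -0.08, 0], [0, 0, 0]],
    [[-0.2, -0.16, 0], [0, 0, 0]],
    [[-0.29, -0.235, 0], [0, 0, 0]],
    [[-0.29, -0.235, 0], [0, 0, 0]],
    [[-0.29, -0.235, 0], [0, 0, 0]],
    [[-0.29, -0.235, 0], [0, 0, 0]],
    [[-0.29, -0.235, 0], [0, 0, 0]],
    [[-0.29, -0.235, 0], [0, 0, 0]],
    [[-0.29, -0.235, 0], [0, 0, 0]],
    [[-0.29, -0.235, 0], [0, 0, 0]],
    [[-0.29, -0.235, 0], [0, 0, 0]],
    [[-0.29, -0.235, 0], [0, 0, 0]],
    [[-0.29, -0.235, 0], [0, 0, 0]],
    [[-0.29, -0.235, 0], [0, 0, 0]],
    [[-0.29, -0.235, 0], [0, 0, 0]],
    [[-0.29, -0.235, 0], [0, 0, 0]],
    [[-0.29, -0.235, 0], [0, 0, 0]],
    [[-0.29, -0.235, 0], [0, 0, 0]],
    [[-0.29, -0.235, 0], [0, 0, 0]],
    [[-0.29, -0.235, 0], [0, 0, 0]]
  ],
  "claw": 0.85
}}

```text
time_s: 2.57
tcp_pos: [0.58, -0.018, 0.2484]
ee_rot: [[-0.943, 0.333, 0.0], [0.333, 0.943, -0.0], [-0.0, 0.0, -1.0]]
ft_force: [0.9, 1.0, 0.0]
width: 0.852
grip_force: 0.0
```

Call:
{"fn": "drive_tool", "kwargs": {
  "plan": [
    [[-0.29, -0.235, 0], [0, 0, 0]],
    [[-0.15, -0.12, 0], [0, 0, 0]],
    [[0, 0, 0], [0, 0, 0.028]],
    [[0, 0, 0.1], [0, 0, 0.028]],
    [[0, 0, 0.1], [0, 0, 0.028]],
    [[0, 0, 0.1], [0, 0, 0.028]],
    [[0, 0, 0], [0, 0, 0]],
    [[0, 0, 0], [0, 0, 0]]
  ]
}}

```text
time_s: 3.23
tcp_pos: [0.609, -0.0641, 0.2182]
ee_rot: [[-0.772, 0.635, -0.001], [0.635, 0.772, 0.0], [0.001, -0.0, -1.0]]
ft_force: [-0.8, 0.0, 0.9]
width: 0.852
grip_force: 0.0
```

```bash
python3 - <<'E'
from m import *
s=robot.read_state();print(s["joints"].round(2),s["tcp_pos"],s["ee_rot"].round(4),s["width"],s["joint_velocities"].round(1))
go([.6035,-.0597,.11]);go([.6035,-.0597,.034])
E
```

```text
[-12.18  28.86  93.12   0.    58.07 -62.75] [ 0.60903903 -0.06406841  0.21819353] [[-7.724e-01  6.352e-01 -8.000e-04]
 [ 6.352e-01  7.724e-01  2.000e-04]
 [ 7.000e-04 -3.000e-04 -1.000e+00]] 0.8520875651282628 [ 0.2 -0.7 -1.1  0.1  0.4 -1. ]
t 3.2333 shift mm [ 7.000e+00 -1.000e-01  1.082e+02] turn [0. 0. 0.]
t 3.2333 shift mm [ 6.900e+00 -1.000e-01  1.842e+02] turn [0. 0. 0.]
```

Call:
{"fn": "drive_tool", "kwargs": {
  "plan": [
    [[0.07, 0, 0.15], [0, 0, 0]],
    [[0, 0, 0.25], [0, 0, 0]],
    [[0, 0, 0.25], [0, 0, 0]],
    [[0, 0, 0.25], [0, 0, 0]],
    [[0, 0, 0.2], [0, 0, 0]],
    [[0, 0, 0.2], [0, 0, 0]],
    [[0, 0, 0.2], [0, 0, 0]],
    [[0, 0, 0.15], [0, 0, 0]],
    [[0, 0, 0.1], [0, 0, 0]],
    [[0, 0, 0.09], [0, 0, 0]],
    [[0, 0, 0], [0, 0, 0]],
    [[0, 0, 0], [0, 0, 0]]
  ]
}}

```text
time_s: 4.23
tcp_pos: [0.6043, -0.0593, 0.0347]
ee_rot: [[-0.771, 0.636, 0.0], [0.636, 0.771, 0.0], [-0.0, 0.0, -1.0]]
ft_force: [0.4, -1.2, 0.6]
width: 0.853
grip_force: 0.0
```

Call:
{"fn": "drive_tool", "kwargs": {
  "plan": [
    [[0, 0, 0], [0, 0, 0]],
    [[0, 0, 0], [0, 0, 0]],
    [[0, 0, 0], [0, 0, 0]],
    [[0, 0, 0], [0, 0, 0]],
    [[0, 0, 0], [0, 0, 0]],
    [[0, 0, 0], [0, 0, 0]],
    [[0, 0, 0], [0, 0, 0]],
    [[0, 0, 0], [0, 0, 0]]
  ],
  "claw": 0,
  "grip_force": 30
}}

```text
time_s: 4.9
tcp_pos: [0.6045, -0.0593, 0.0355]
ee_rot: [[-0.771, 0.637, 0.002], [0.637, 0.771, -0.0], [-0.001, 0.001, -1.0]]
ft_force: [-0.9, -1.0, 5.7]
width: 0.555
grip_force: 30.6
```

```bash
python3 - <<'E'
from m import *
s=robot.read_state();print(s["joints"].round(2),s["tcp_pos"],s["width"],s["grip_force"],s["ft_force"])
p,d=robot.camera("scene");cv2.imwrite("pics/s2.png",cv2.resize(p[120:300,200:420],None,fx=3,fy=3))
P=cloud("scene",d);print(P[205:216:3,326].round(3))
E
```

```text
[-1.1830e+01  4.2320e+01  1.0142e+02  1.0000e-02  3.6160e+01 -6.2280e+01] [ 0.60449801 -0.0592881   0.03545527] 0.5547260832254285 30.633352548662174 [-0.88891111 -1.01425039  5.66205145]
[[ 0.63  -0.054  0.119]
 [ 0.63  -0.054  0.107]
 [ 0.628 -0.054  0.092]
 [ 0.615 -0.056  0.066]]
```

View pics/s2.png

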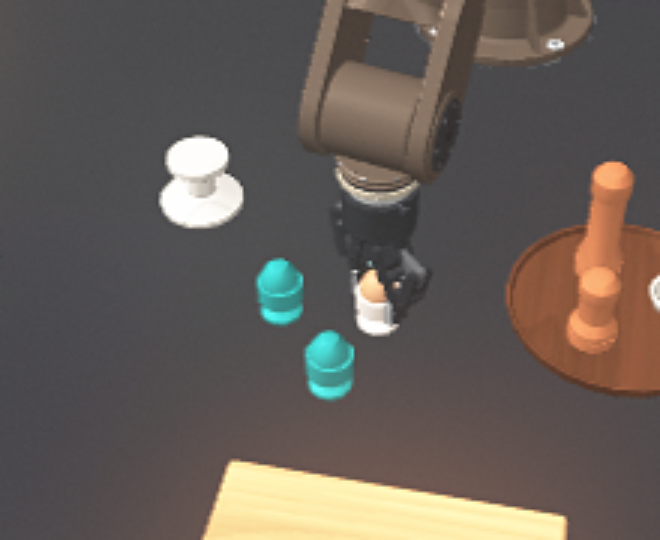

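The white egg cup is in the fingers: crop (378,300), opening about 47 mm, and the turquoise ones stand untouched. Next I lift it and carry it over the stand.

Call:
{"fn": "drive_tool", "kwargs": {
  "plan": [
    [[0, 0, -0.05], [0, 0, 0]],
    [[0, 0, -0.1], [0, 0, 0]],
    [[0, 0, -0.2], [0, 0, 0]],
    [[0, 0, -0.25], [0, 0, 0]],
    [[0, 0, -0.25], [0, 0, 0]],
    [[0, 0, -0.25], [0, 0, 0]],
    [[0, 0, -0.15], [0, 0, 0]],
    [[0, 0, -0.05], [0, 0, 0]],
    [[-0.015, -0.1, 0], [0, 0, 0]],
    [[-0.03, -0.2, 0], [0, 0, 0]],
    [[-0.045, -0.3, 0], [0, 0, 0]],
    [[-0.045, -0.3, 0], [0, 0, 0]],
    [[-0.045, -0.3, 0], [0, 0, 0]],
    [[-0.045, -0.3, 0], [0, 0, 0]],
    [[-0.045, -0.3, 0], [0, 0, 0]],
    [[-0.045, -0.3, 0], [0, 0, 0]],
    [[-0.045, -0.3, 0], [0, 0, 0]],
    [[-0.03, -0.2, 0], [0, 0, 0]],
    [[-0.015, -0.1, 0], [0, 0, 0]],
    [[0, 0, 0], [0, 0, 0]]
  ]
}}

```text
time_s: 6.62
tcp_pos: [0.4617, -0.2946, 0.1634]
ee_rot: [[-0.769, 0.639, -0.001], [0.639, 0.769, 0.001], [0.002, -0.0, -1.0]]
ft_force: [0.2, 0.4, -2.1]
width: 0.551
grip_force: 31.3
```

Call:
{"fn": "drive_tool", "kwargs": {
  "plan": [
    [[0, 0, 0], [0, 0, 0]],
    [[0, 0, 0], [0, 0, 0]],
    [[0, 0, 0], [0, 0, 0]]
  ]
}}

```text
time_s: 6.87
tcp_pos: [0.4637, -0.2922, 0.1641]
ee_rot: [[-0.772, 0.636, -0.0], [0.636, 0.772, 0.0], [0.0, 0.0, -1.0]]
ft_force: [0.1, 0.3, -0.9]
width: 0.546
grip_force: 31.3
```

```bash
python3 - <<'E'
from m import *
s=robot.read_state();print(s["joints"].round(2),s["tcp_pos"],s["ee_rot"].round(4),s["width"],s["grip_force"],s["ft_force"])
go([.461,-.296,.1055])
for c in("scene","top"):
    p,d=robot.camera(c);P=cloud(c,d);np.save(f"pics/{c}2.npy",d)
    cv2.imwrite(f"pics/{c}2.png",p)
    x,y=s["tcp_pos"][:2]
    for lo,hi in((.135,.15),(.15,.178)):
        m=(np.hypot(P[...,0]-x,P[...,1]-y)<.05)&(P[...,2]>lo)&(P[...,2]<hi)&(p.min(-1)>120)
        q=P[m];print(c,lo,len(q),(fit(q,.024) if len(q)>8 else ""))
a=cv2.imread("pics/scene2.png")[90:240,190:350];cv2.imwrite("pics/s3.png",cv2.resize(a,None,fx=3.6,fy=3.6))
E
```

```text
[-3.9120e+01  2.7890e+01  1.0538e+02  2.0000e-02  4.6750e+01 -8.9630e+01] [ 0.46370889 -0.29216313  0.16405328] [[-7.716e-01  6.361e-01 -2.000e-04]
 [ 6.361e-01  7.716e-01  4.000e-04]
 [ 4.000e-04  2.000e-04 -1.000e+00]] 0.5463233484524866 31.342967290338493 [ 0.08352878  0.25908303 -0.92558277]
t 6.8667 shift mm [-0.4 -4.7 58.6] turn [0. 0. 0.]
scene 0.135 22 (array([ 0.50042184, -0.28803878]), np.float64(0.005293640912086864))
scene 0.15 78 (array([ 0.46439797, -0.28882445]), np.float64(0.0034260428729273457))
top 0.135 0 
top 0.15 0
```

View pics/s3.png

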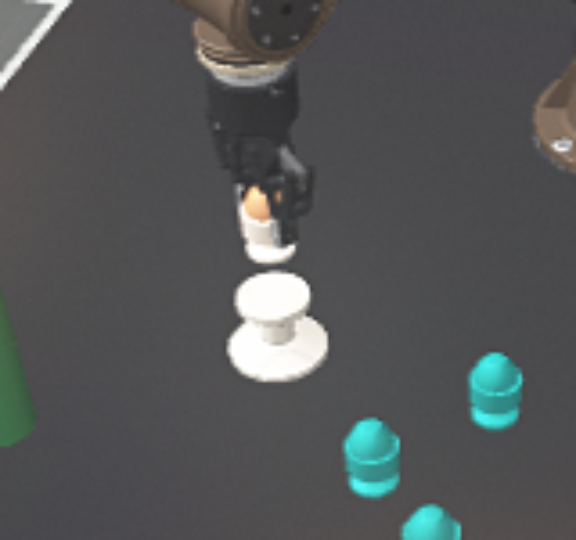

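The cup hangs upright just above the stand, foot at crop (272,250) and stand top at crop (273,297). I shift 5 mm and lower it.

Call:
{"fn": "drive_tool", "kwargs": {
  "plan": [
    [[0, -0.05, 0.05], [0, 0, 0]],
    [[0, 0, 0.1], [0, 0, 0]],
    [[0, 0, 0.1], [0, 0, 0]],
    [[0, 0, 0.1], [0, 0, 0]],
    [[0, 0, 0.08], [0, 0, 0]],
    [[0, 0, 0.05], [0, 0, 0]],
    [[0, 0, 0.03], [0, 0, 0]],
    [[0, 0, 0.02], [0, 0, 0]],
    [[0, 0, 0.01], [0, 0, 0]],
    [[0, 0, 0.01], [0, 0, 0]],
    [[0, 0, 0], [0, 0, 0]],
    [[0, 0, 0], [0, 0, 0]],
    [[0, 0, 0], [0, 0, 0]]
  ]
}}

```text
time_s: 8.05
tcp_pos: [0.4602, -0.297, 0.1095]
ee_rot: [[-0.771, 0.637, 0.0], [0.637, 0.771, -0.0], [-0.0, 0.0, -1.0]]
ft_force: [-0.2, -0.1, -1.7]
width: 0.554
grip_force: 31.3
```

```bash
python3 - <<'E'
from m import *
s=robot.read_state();print(s["tcp_pos"],s["width"],s["grip_force"],s["ft_force"],s["wrist_torque"])
go([.461,-.296,.1055])
p,d=robot.camera("scene");cv2.imwrite("pics/s4.png",cv2.resize(p[90:240,190:350],None,fx=3.6,fy=3.6))
E
```

```text
[ 0.4602032  -0.2970194   0.10952687] 0.554242427824186 31.340802732615884 [-0.22002754 -0.06779351 -1.67359176] [ 0.03791766 -0.01633405 -0.01669782]
t 8.05 shift mm [0.  1.3 4. ] turn [0. 0. 0.]
```

View pics/s4.png

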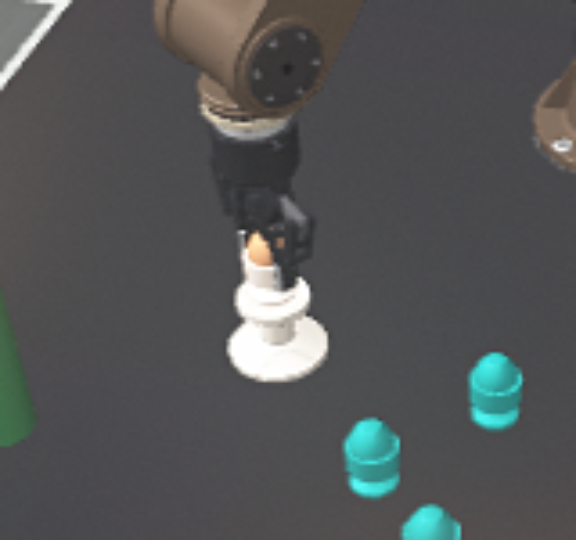

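The cup is centred over the stand top at crop (272,295) with no contact force yet, so I go down a few more millimetres.

Call:
{"fn": "drive_tool", "kwargs": {
  "plan": [
    [[0, 0.01, 0.01], [0, 0, 0]],
    [[0, 0, 0.01], [0, 0, 0]],
    [[0, 0, 0.01], [0, 0, 0]],
    [[0, 0, 0.005], [0, 0, 0]],
    [[0, 0, 0], [0, 0, 0]],
    [[0, 0, 0], [0, 0, 0]]
  ]
}}

```text
time_s: 8.6
tcp_pos: [0.4607, -0.2962, 0.1057]
ee_rot: [[-0.771, 0.637, -0.0], [0.637, 0.771, 0.0], [0.0, 0.0, -1.0]]
ft_force: [1.3, 0.2, -1.9]
width: 0.555
grip_force: 31.4
```

Call:
{"fn": "drive_tool", "kwargs": {
  "plan": [
    [[0, 0, 0.01], [0, 0, 0]],
    [[0, 0, 0.005], [0, 0, 0]],
    [[0, 0, 0], [0, 0, 0]],
    [[0, 0, 0], [0, 0, 0]]
  ]
}}

```text
time_s: 8.93
tcp_pos: [0.4608, -0.2962, 0.1054]
ee_rot: [[-0.771, 0.637, 0.001], [0.637, 0.771, -0.001], [-0.001, 0.0, -1.0]]
ft_force: [-2.8, 2.8, 14.1]
width: 0.55
grip_force: 32.6
```

Call:
{"fn": "drive_tool", "kwargs": {
  "plan": [
    [[0, 0, -0.01], [0, 0, 0]],
    [[0, 0, 0], [0, 0, 0]]
  ]
}}

```text
time_s: 9.1
tcp_pos: [0.4608, -0.2963, 0.1056]
ee_rot: [[-0.771, 0.637, 0.0], [0.637, 0.771, -0.0], [-0.001, 0.0, -1.0]]
ft_force: [-0.3, -0.4, -1.8]
width: 0.555
grip_force: 31.3
```

Call:
{"fn": "drive_tool", "kwargs": {
  "plan": [
    [[0, 0, 0], [0, 0, 0]],
    [[0, 0, 0], [0, 0, 0]],
    [[0, 0, 0], [0, 0, 0]],
    [[0, 0, 0], [0, 0, 0]],
    [[0, 0, 0], [0, 0, 0]],
    [[0, 0, -0.05], [0, 0, 0]],
    [[0, 0, -0.1], [0, 0, 0]],
    [[0, 0, -0.2], [0, 0, 0]],
    [[0, 0, -0.3], [0, 0, 0]],
    [[0, 0, -0.3], [0, 0, 0]],
    [[0, 0, -0.3], [0, 0, 0]],
    [[0, 0, -0.2], [0, 0, 0]],
    [[0, 0, -0.05], [0, 0, 0]]
  ],
  "claw": 0.9
}}

```text
time_s: 10.18
tcp_pos: [0.4614, -0.2967, 0.2598]
ee_rot: [[-0.771, 0.637, 0.005], [0.637, 0.771, -0.004], [-0.006, 0.0, -1.0]]
ft_force: [-0.4, 0.1, -0.1]
width: 0.9
grip_force: 0.0
```

```bash
python3 - <<'E'
from m import *
s=robot.read_state();print(s["joints"].round(2),s["tcp_pos"],s["width"])
for c in("scene","top"):
    p,d=robot.camera(c);P=cloud(c,d)
    q=P[(np.hypot(P[...,0]-.461,P[...,1]+.296)<.045)&(P[...,2]>.092)&(P[...,2]<.114)];print(c,len(q),fit(q,.024) if len(q)>8 else "")
    q=P[(np.hypot(P[...,0]-.461,P[...,1]+.296)<.025)&(P[...,2]>.128)&(P[...,2]<.15)]
    if len(q): print(len(q),q[:,2].max(),q.mean(0))
E
```

```text
[-3.964e+01  2.109e+01  9.948e+01  1.000e-02  5.907e+01 -9.008e+01] [ 0.4614306  -0.29667807  0.2598086 ] 0.9004151406669297
scene 80 (array([ 0.46032357, -0.29514408]), np.float64(0.0025061661364352175))
59 0.14294629234824618 [ 0.46769814 -0.29237398  0.13455174]
top 0
```

The egg stands at (0.4605, -0.2955) with its top at 0.143 and upright. Next I move toward the tall mill and tilt the tool.

Call:
{"fn": "drive_tool", "kwargs": {
  "plan": [
    [[0, 0, -0.15], [0, 0, 0]],
    [[0.07, 0.13, -0.2], [0, 0, 0]],
    [[0.14, 0.25, -0.2], [0, 0, 0]],
    [[0.15, 0.27, -0.15], [0, 0, 0]],
    [[0.15, 0.27, 0], [0, 0, 0]],
    [[0.15, 0.27, 0], [0, 0, 0]],
    [[0.15, 0.27, 0], [0, 0, 0]],
    [[0.15, 0.27, 0], [0, 0, 0]],
    [[0.15, 0.27, 0], [0, 0, 0]],
    [[0.15, 0.27, 0], [0, 0, 0]],
    [[0.15, 0.27, 0], [0, 0, 0]],
    [[0.15, 0.27, 0], [0, 0, 0]],
    [[0.1, 0.17, 0], [0, 0, 0]],
    [[0, 0, 0], [0, 0, 0.034]],
    [[0, 0, 0], [0, 0, 0.034]],
    [[0, 0, 0], [0, 0, 0.034]],
    [[0, 0, 0], [0, 0, 0.034]],
    [[0, 0, 0], [0, 0, 0.034]],
    [[0, 0, 0], [0, 0, 0]]
  ],
  "claw": 0.75
}}

```text
time_s: 11.87
tcp_pos: [0.5223, 0.0393, 0.3239]
ee_rot: [[-0.335, 0.942, -0.002], [0.942, 0.335, 0.0], [0.001, -0.002, -1.0]]
ft_force: [0.3, -0.3, -0.3]
width: 0.748
grip_force: 0.0
```

Call:
{"fn": "drive_tool", "kwargs": {
  "plan": [
    [[0, 0, 0], [0, 0.02, 0]],
    [[0, 0, 0], [0, 0.03, 0]],
    [[0, 0, 0], [0, 0.03, 0]],
    [[0, 0, 0], [0, 0.03, 0]],
    [[0, 0, 0], [0, 0, 0]],
    [[0, 0, 0], [0, 0, 0]]
  ]
}}

```text
time_s: 12.37
tcp_pos: [0.5226, 0.0384, 0.3241]
ee_rot: [[-0.319, 0.941, -0.116], [0.885, 0.34, 0.317], [0.338, -0.001, -0.941]]
ft_force: [-0.4, 0.1, 0.7]
width: 0.75
grip_force: 0.0
```

```bash
python3 - <<'E'
from m import *
s=robot.read_state();print(s["joints"].round(2),s["tcp_pos"],s["ee_rot"].round(3),s["width"])
E
```

```text
[-10.73  18.71  94.91  17.29  77.36 -36.02] [0.52264077 0.03838439 0.32411444] [[-0.319  0.941 -0.116]
 [ 0.885  0.34   0.317]
 [ 0.338 -0.001 -0.941]] 0.7501163468527288
```

Call:
{"fn": "drive_tool", "kwargs": {
  "plan": [
    [[0, 0, 0], [0, 0.03, 0]],
    [[0, 0, 0], [0, 0.03, 0]],
    [[0, 0, 0], [0, 0.03, 0]],
    [[0, 0, 0], [0, 0.03, 0]],
    [[0, 0, 0], [0, 0.03, 0]],
    [[0, 0, 0], [0, 0.018, 0]],
    [[0, 0, 0], [0, 0, 0]],
    [[0, 0, 0], [0, 0, 0]]
  ]
}}

```text
time_s: 13.03
tcp_pos: [0.5225, 0.0394, 0.3246]
ee_rot: [[-0.218, 0.94, -0.261], [0.606, 0.34, 0.719], [0.765, -0.001, -0.645]]
ft_force: [0.3, 0.5, 0.9]
width: 0.751
grip_force: 0.0
```

```bash
python3 - <<'E'
from m import *
s=robot.read_state();print(s["joints"].round(2),s["tcp_pos"],s["ee_rot"].round(3),s["width"])
G=np.array([.490,.1646,.094]);z=s["ee_rot"][:,2]
T=G+.002*z
go(T-.13*z);go(T); print(T-.13*z)
E
```

```text
[-19.02  26.5   93.65  36.66  95.27 -47.44] [0.52245294 0.0394451  0.32463099] [[-0.218  0.94  -0.261]
 [ 0.606  0.34   0.719]
 [ 0.765 -0.001 -0.645]] 0.7511608621037158
t 13.0333 shift mm [-93.3  12.3 119.1] turn [0. 0. 0.]
t 13.0333 shift mm [-93.3  12.3 249.1] turn [0. 0. 0.]
[0.52336313 0.07259986 0.17650379]
```

Call:
{"fn": "drive_tool", "kwargs": {
  "plan": [
    [[-0.1, 0.01, 0.12], [0, 0, 0]],
    [[-0.16, 0.02, 0.2], [0, 0, 0]],
    [[-0.2, 0.025, 0.26], [0, 0, 0]],
    [[-0.2, 0.025, 0.26], [0, 0, 0]],
    [[-0.16, 0.02, 0.2], [0, 0, 0]],
    [[-0.11, 0.02, 0.15], [0, 0, 0]],
    [[0, 0, 0], [0, 0, 0]],
    [[0, 0, 0], [0, 0, 0]]
  ]
}}

```text
time_s: 13.7
tcp_pos: [0.5231, 0.0735, 0.1779]
ee_rot: [[-0.219, 0.94, -0.261], [0.605, 0.341, 0.719], [0.765, -0.0, -0.644]]
ft_force: [-0.1, -0.9, 1.3]
width: 0.751
grip_force: 0.0
```

```bash
python3 - <<'E'
from m import *
s=robot.read_state();print(s["joints"].round(2),s["tcp_pos"],s["ee_rot"].round(3),s["ft_force"])
z=s["ee_rot"][:,2]
go(np.array([.490,.1646,.094])+.002*z)
p,d=robot.camera("scene");cv2.imwrite("pics/s5.png",cv2.resize(p[100:280,290:490],None,fx=3,fy=3))
E
```

```text
[-15.86  36.61 101.93  39.16  79.31 -56.87] [0.52306525 0.07354043 0.17794704] [[-0.219  0.94  -0.261]
 [ 0.605  0.341  0.719]
 [ 0.765 -0.    -0.644]] [-0.09439132 -0.91879615  1.28684599]
t 13.7 shift mm [ -1.9   0.  130.2] turn [0. 0. 0.]
```

View pics/s5.png

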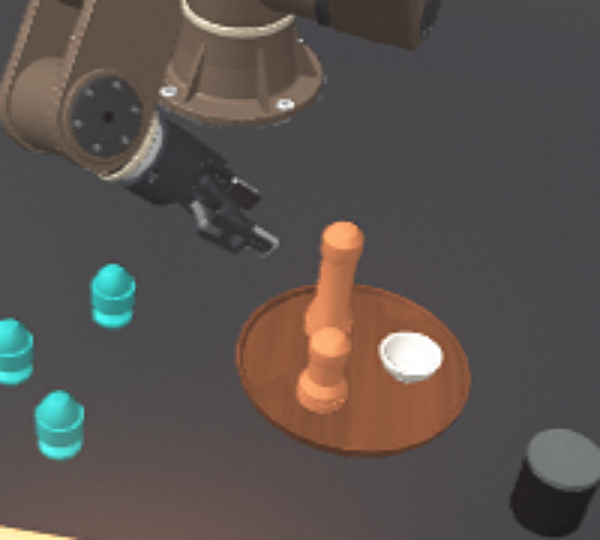

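The jaws are open at crop (250,215) and point at the tall mill's waist at crop (335,285). The path in is clear.

Call:
{"fn": "drive_tool", "kwargs": {
  "plan": [
    [[-0.02, 0, 0.1], [0, 0, 0]],
    [[0, 0, 0.2], [0, 0, 0]],
    [[0, 0, 0.2], [0, 0, 0]],
    [[0, 0, 0.2], [0, 0, 0]],
    [[0, 0, 0.2], [0, 0, 0]],
    [[0, 0, 0.15], [0, 0, 0]],
    [[0, 0, 0.1], [0, 0, 0]],
    [[0, 0, 0.08], [0, 0, 0]],
    [[0, 0, 0.04], [0, 0, 0]],
    [[0, 0, 0.03], [0, 0, 0]],
    [[0, 0, 0], [0, 0, 0]],
    [[0, 0, 0], [0, 0, 0]]
  ]
}}

```text
time_s: 14.75
tcp_pos: [0.4902, 0.1652, 0.0928]
ee_rot: [[-0.218, 0.941, -0.259], [0.604, 0.339, 0.721], [0.766, 0.001, -0.642]]
ft_force: [0.2, -0.2, 0.2]
width: 0.749
grip_force: 0.0
```

```bash
python3 - <<'E'
from m import *
s=robot.read_state();print(s["joints"].round(2),s["tcp_pos"],s["ft_force"],s["width"])
z=s["ee_rot"][:,2]
go(np.array([.490,.1646,.094])+.002*z)
p,d=robot.camera("scene");cv2.imwrite("pics/s6.png",cv2.resize(p[100:280,290:490],None,fx=3,fy=3))
E
```

```text
[ -7.54  42.4  109.98  48.16  66.03 -63.26] [0.49020201 0.16518453 0.09284423] [ 0.20218475 -0.16203687  0.23896054] 0.7486291777882673
t 14.75 shift mm [ 0.6 -0.4  0.9] turn [0. 0. 0.]
```

View pics/s6.png

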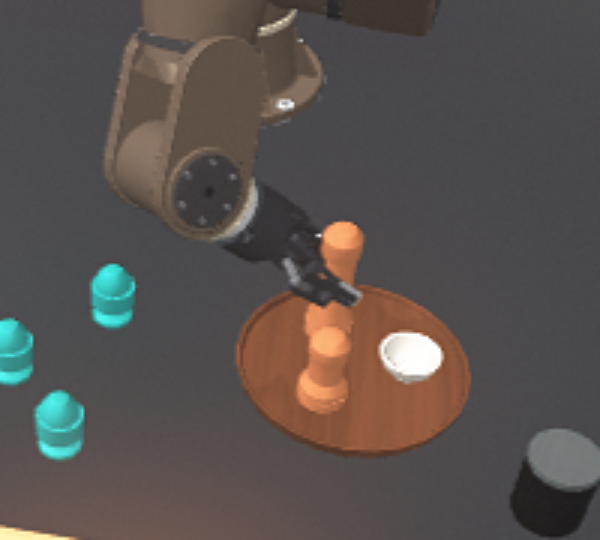

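The fingers straddle the tall mill's waist at crop (335,280). The mill hasn't moved and there is no contact force, so I close and lift.

Call:
{"fn": "drive_tool", "kwargs": {
  "plan": [
    [[0, 0, 0], [0, 0, 0]],
    [[0, 0, 0], [0, 0, 0]],
    [[0, 0, 0], [0, 0, 0]],
    [[0, 0, 0], [0, 0, 0]],
    [[0, 0, 0], [0, 0, 0]],
    [[0, 0, 0], [0, 0, 0]],
    [[0, 0, 0], [0, 0, 0]],
    [[0, 0, 0], [0, 0, 0]],
    [[0, 0, 0], [0, 0, 0]]
  ],
  "claw": 0,
  "grip_force": 70
}}

```text
time_s: 15.55
tcp_pos: [0.4899, 0.1653, 0.0929]
ee_rot: [[-0.218, 0.941, -0.26], [0.604, 0.339, 0.721], [0.767, 0.0, -0.642]]
ft_force: [-1.8, -2.3, 5.9]
width: 0.407
grip_force: 69.0
```

```bash
python3 - <<'E'
from m import *
s=robot.read_state();print(s["tcp_pos"],s["ft_force"],s["width"],s["grip_force"])
go(s["tcp_pos"]+[0,0,.1])
E
```

```text
[0.48986875 0.16532482 0.09291464] [-1.84046385 -2.33180212  5.8766223 ] 0.40659847641904784 69.03123021125793
t 15.55 shift mm [ 76.7   0.  -64.2] turn [0. 0. 0.]
```

Call:
{"fn": "drive_tool", "kwargs": {
  "plan": [
    [[0.04, 0, -0.032], [0, 0, 0]],
    [[0.077, 0, -0.064], [0, 0, 0]],
    [[0.115, 0, -0.096], [0, 0, 0]],
    [[0.153, 0, -0.128], [0, 0, 0]],
    [[0.153, 0, -0.128], [0, 0, 0]],
    [[0.192, 0, -0.16], [0, 0, 0]],
    [[0.192, 0, -0.16], [0, 0, 0]],
    [[0.192, 0, -0.16], [0, 0, 0]],
    [[0.192, 0, -0.16], [0, 0, 0]],
    [[0.192, 0, -0.16], [0, 0, 0]],
    [[0.192, 0, -0.16], [0, 0, 0]],
    [[0.153, 0, -0.128], [0, 0, 0]],
    [[0.077, 0, -0.064], [0, 0, 0]],
    [[0.04, 0, -0.032], [0, 0, 0]],
    [[0, 0, 0], [0, 0, 0]],
    [[0, 0, 0], [0, 0, 0]]
  ]
}}

```text
time_s: 16.88
tcp_pos: [0.4893, 0.1662, 0.3468]
ee_rot: [[-0.217, 0.941, -0.261], [0.604, 0.339, 0.721], [0.767, -0.001, -0.642]]
ft_force: [0.0, -0.4, -2.5]
width: 0.402
grip_force: 69.9
```

```bash
cat >> m.py <<'E'
def mill():
    """mill axis from top/scene copper points near the tool"""
    s=robot.read_state();t=s["tcp_pos"]
    for c in("scene","top"):
        p,d=robot.camera(c);cv2.imwrite(f"pics/now_{c}.png",p);P=cloud(c,d);h=cv2.cvtColor(p,cv2.COLOR_BGR2HSV)
        m=(h[...,0]<16)&(h[...,1]>110)&(h[...,2]>90)&(np.linalg.norm(P-t,axis=-1)<.13)&(P[...,2]>.16)
        q=P[m]; 
        if len(q)>30:
            # cylinder-ish axis: waist r=.018 near tcp; general: fit line s.t. distance to profile radius
            def prof(u): return np.interp(u,[0,.026,.044,.108,.116,.136,.150],[.025,.025,.018,.018,.021,.021,.006])
            def f(x):
                a=np.array([np.sin(x[3])*np.cos(x[4]),np.sin(x[3])*np.sin(x[4]),np.cos(x[3])]) if False else np.array([x[3],x[4],1.]);a/=np.linalg.norm(a)
                v=q-x[:3];u=v@a;r=np.linalg.norm(v-u[:,None]*a,axis=1)
                return np.r_[r-prof(u),np.clip(-u,0,1),np.clip(u-.15,0,1)]
            best=None
            R=s["ee_rot"]
            for lean in(0,30):
                a=np.array([0,0,1.]) if lean==0 else np.array([-.171,.47,.866])
                r=least_squares(f,np.r_[t-.088*a,a[:2]/a[2]],loss="soft_l1",f_scale=.003)
                if best is None or r.cost<best.cost: best=r
            x=best.x;print(c,len(q),"foot",x[:3].round(4),"lean",np.degrees(np.arctan(np.hypot(*x[3:]))).round(1),"az",np.degrees(np.arctan2(x[4],x[3])).round(0),"cost/n",best.cost/len(q))
        else: print(c,len(q))
E
python3 - <<'E'
from m import *
s=robot.read_state();print(s["joints"].round(2),s["tcp_pos"],s["ft_force"],s["width"],s["grip_force"])
mill()
go([.461,-.296,s["tcp_pos"][2]])
a=cv2.imread("pics/now_scene.png")[30:230,300:500];cv2.imwrite("pics/s7.png",cv2.resize(a,None,fx=3,fy=3))
E
```

```text
[ -7.44  21.35  98.77  42.94  88.98 -39.68] [0.48932341 0.16617094 0.34681658] [ 1.04705127e-03 -3.81140677e-01 -2.53867849e+00] 0.4021037801807787 69.88006353378296
scene 595 foot [0.4895 0.1655 0.2619] lean 0.6 az 28.0 cost/n 1.7605810236611169e-06
top 332 foot [0.489  0.1654 0.2609] lean 0.9 az -18.0 cost/n 1.0053418564751037e-05
t 16.9833 shift mm [-272.8 -183.5 -326.1] turn [0. 0. 0.]
```

View pics/s7.png

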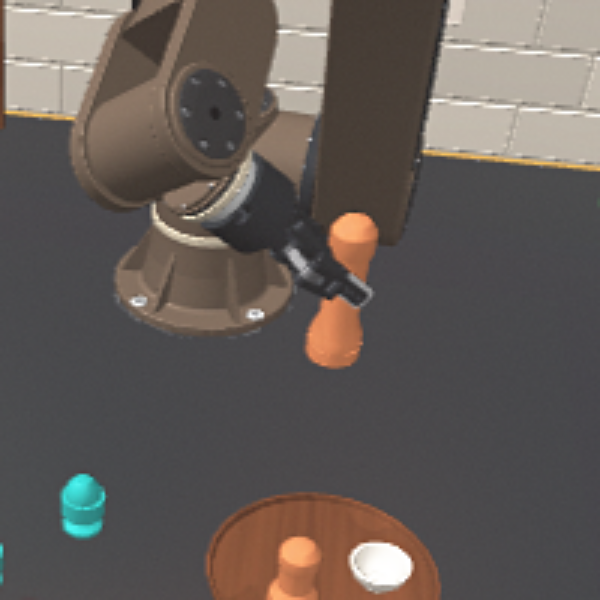

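The mill is held upright and clear of the tray, foot at crop (333,355), about 0.26 m high. I lean it now and then carry it to the egg.

Call:
{"fn": "drive_tool", "kwargs": {
  "plan": [
    [[0, 0, 0], [0, -0.01, 0]],
    [[0, 0, 0], [0, -0.02, 0]],
    [[0, 0, 0], [0, -0.025, 0]],
    [[0, 0, 0], [0, -0.025, 0]],
    [[0, 0, 0], [0, -0.025, 0]],
    [[0, 0, 0], [0, -0.025, 0]],
    [[0, 0, 0], [0, -0.02, 0]],
    [[0, 0, 0], [0, -0.012, 0]],
    [[0, 0, 0], [0, -0.005, 0]],
    [[0, 0, 0], [0, 0, 0]],
    [[0, 0, 0], [0, 0, 0]]
  ]
}}

```text
time_s: 17.9
tcp_pos: [0.4895, 0.1663, 0.3473]
ee_rot: [[-0.319, 0.941, -0.117], [0.884, 0.339, 0.322], [0.343, -0.001, -0.939]]
ft_force: [0.9, 0.6, -3.4]
width: 0.405
grip_force: 69.7
```

Call:
{"fn": "drive_tool", "kwargs": {
  "plan": [
    [[-0.06, -0.01, -0.02], [0, 0, 0]],
    [[-0.12, -0.02, -0.04], [0, 0, 0]],
    [[-0.2, -0.03, -0.065], [0, 0, 0]],
    [[-0.24, -0.04, -0.08], [0, 0, 0]],
    [[-0.24, -0.04, -0.08], [0, 0, 0]],
    [[-0.24, -0.04, -0.08], [0, 0, 0]],
    [[-0.24, -0.04, -0.08], [0, 0, 0]],
    [[-0.24, -0.06, -0.08], [0, 0, 0]],
    [[-0.24, -0.08, -0.08], [0, 0, 0]],
    [[-0.22, -0.12, -0.07], [0, 0, 0]],
    [[-0.2, -0.18, -0.06], [0, 0, 0]],
    [[-0.2, -0.19, -0.06], [0, 0, 0]],
    [[-0.2, -0.19, -0.06], [0, 0, 0]],
    [[-0.2, -0.19, -0.06], [0, 0, 0]],
    [[-0.2, -0.19, -0.06], [0, 0, 0]],
    [[-0.2, -0.19, -0.06], [0, 0, 0]],
    [[-0.1, -0.1, -0.03], [0, 0, 0]],
    [[-0.05, -0.04, -0.01], [0, 0, 0]],
    [[0, 0, 0], [0, 0, 0]],
    [[0, 0, 0], [0, 0, 0]]
  ]
}}

```text
time_s: 19.57
tcp_pos: [0.4454, -0.2276, 0.3326]
ee_rot: [[-0.318, 0.941, -0.116], [0.884, 0.338, 0.322], [0.342, 0.0, -0.94]]
ft_force: [1.1, 0.2, -2.4]
width: 0.404
grip_force: 70.0
```

```bash
python3 - <<'E'
from m import *
s=robot.read_state();print(s["joints"].round(2),s["tcp_pos"],s["ee_rot"].round(3),s["ft_force"],s["width"],s["grip_force"])
mill()
go([.446,-.2555,.266])
E
```

```text
[-39.49  19.28  92.76  10.12  85.42 -61.63] [ 0.44541544 -0.22761727  0.33260461] [[-0.318  0.941 -0.116]
 [ 0.884  0.338  0.322]
 [ 0.342  0.    -0.94 ]] [ 1.11781487  0.23175806 -2.35828801] 0.40408426302769906 70.00358462333679
scene 533 foot [ 0.4594 -0.2677  0.259 ] lean 29.8 az 108.0 cost/n 2.455027817679616e-06
top 79 foot [ 0.4249 -0.203   0.2428] lean 7.0 az -14.0 cost/n 1.2605050419118441e-06
t 19.6667 shift mm [-48.3  -9.5  53.5] turn [0. 0. 0.]
```

Call:
{"fn": "drive_tool", "kwargs": {
  "plan": [
    [[-0.04, -0.005, 0.03], [0, 0, 0]],
    [[-0.07, -0.01, 0.06], [0, 0, 0]],
    [[-0.08, -0.02, 0.09], [0, 0, 0]],
    [[-0.09, -0.02, 0.1], [0, 0, 0]],
    [[-0.08, -0.015, 0.1], [0, 0, 0]],
    [[-0.06, -0.01, 0.08], [0, 0, 0]],
    [[-0.04, -0.005, 0.05], [0, 0, 0]],
    [[-0.02, 0, 0.025], [0, 0, 0]],
    [[0, 0, 0], [0, 0, 0]],
    [[0, 0, 0], [0, 0, 0]],
    [[0, 0, 0], [0, 0, 0]],
    [[0, 0, 0], [0, 0, 0]]
  ]
}}

```text
time_s: 20.67
tcp_pos: [0.4467, -0.2555, 0.2666]
ee_rot: [[-0.319, 0.941, -0.115], [0.884, 0.339, 0.321], [0.341, 0.001, -0.94]]
ft_force: [-0.3, 0.2, -3.7]
width: 0.401
grip_force: 70.0
```

```bash
python3 - <<'E'
from m import *
s=robot.read_state();print(s["tcp_pos"],s["ee_rot"][:,2].round(3),s["ft_force"],s["width"],s["grip_force"])
mill();go([.4468,-.2556,.2656])
p,d=robot.camera("scene");P=cloud("scene",d)
q=P[(np.hypot(P[...,0]-.461,P[...,1]+.296)<.045)&(P[...,2]>.092)&(P[...,2]<.114)];print(len(q),fit(q,.024))
q=P[(np.hypot(P[...,0]-.461,P[...,1]+.296)<.025)&(P[...,2]>.118)&(P[...,2]<.155)];print(q[:,2].max())
cv2.imwrite("pics/s8.png",cv2.resize(p[60:240,180:380],None,fx=3,fy=3))
E
```

```text
[ 0.44673754 -0.25547452  0.26659689] [-0.115  0.321 -0.94 ] [-0.29368072  0.18468885 -3.71136241] 0.40062888192634055 70.00326991081238
scene 479 foot [ 0.4609 -0.2954  0.193 ] lean 29.9 az 108.0 cost/n 2.4208954317637684e-06
top 82 foot [ 0.4876 -0.2838  0.1968] lean 32.7 az 136.0 cost/n 1.6202717377683743e-06
t 20.7667 shift mm [-0.4  0.1  0.8] turn [0. 0. 0.]
73 (array([ 0.4607534, -0.2951549]), np.float64(0.001572587103256851))
0.14244190296680193
```

View pics/s8.png

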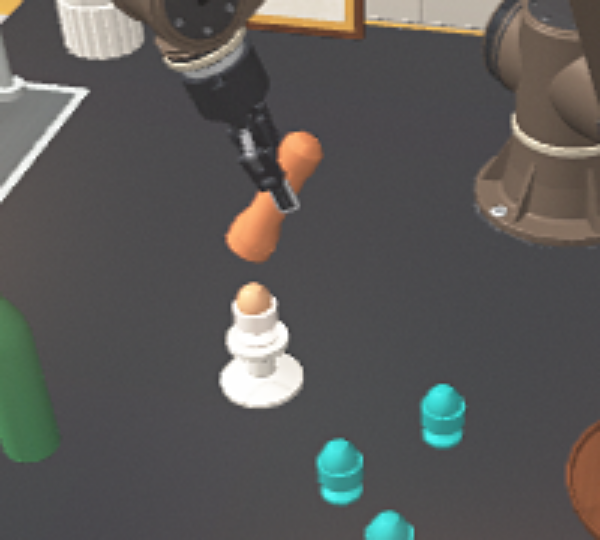

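The egg stands centred on the stand at crop (253,310). The mill is held leaning 30° with its foot at crop (250,245), 50 mm above the egg's top. I hand it in.

```bash
python3 -c "
from bench import robot
print(robot.close_job())"
```

```text
the job is handed in; nothing more can be done
None
```

The job is handed in, verdict not shown: by camera, the egg stands upright and released within about 1 mm of the stand's middle, and the tall mill is held about 50 mm above it, leaning 30°, at 20.8 s.

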